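Find the heavy side of a cooker-hood fan on a roller stand

TASK

Lift the white fan wheel with the red clip weight out of the wooden rack and set it down gently on the blue roller stand, so that both ends of its shaft lie on the rollers and it is free to turn. Let go and wait until its heavy side, the red weight, has turned to the bottom and the fan hangs still; leave the black fan where it is.

Things in the scene. Friction and masses are not known exactly. Their poses are not given: they have to be found in the camera images.
- fan_white_center (a point): Centre of the white fan wheel: disc 110 mm across, 28 mm wide, flat faces (grasp from above across the 28 mm, near the rim's top), about 0.48 kg; steel shaft through it 12 mm thick, 124 mm long. x runs along the shaft, z is up at the start and turns with the wheel. It stands in a rack, centre 70 mm above the worktop, between rails 45 mm high. Either shaft end may go to either side.
- fan_white_weight (a point): Middle of the red clip weight in the white fan's rim: 46 mm from the shaft's axis, 24 mm long round the rim, flush with both faces within 0.5 mm. It is the heavy side; at the start it is about 115 degrees round from the bottom, high on one side.
- fan_black_center (a point): Centre of the black fan wheel, same shape and size, no weight, in the rack's other place 136 mm from the white one. Leave it alone.
- stand_seat (a point): Where the fan's centre belongs, mid roller stand, 85 mm above the worktop; x along the shaft's line, z up. Grey crowned rollers, 34 mm across, 16 mm wide, turn freely: pairs 42 mm either side along x, each pair's axles 20 mm either side along y, 74 mm up; the shaft rests in the dips, the wheel between the pairs. Blue plates outside rise to 83 mm. Set free, the fan swings and is still within 5 s.

How it is judged:
By the outcome, as a careful person would: the job done as asked, in the order asked, and still so for the second after the job is handed in, with the robot touching nothing.
It also fails if it takes over 43 s, if anything falls off the work surface, if the arm or the gripper's body presses on something with over 40 N, if the wrist force passes 120 N, or if a joint passes its speed limit or range.

ROBOT

A 6-joint arm with a two-finger parallel gripper is mounted at the origin on a cart in front of the work surface, level with it; the furniture and walls round the work are solid. World frame = base frame: x ahead of the robot, y to its left, z up, the work surface at z = 0. Lengths are in m, angles in rad, forces in N, time in s.
With the tool pointing down it reaches from about 0.3 to 1 m from the base axis. Payload 5.1 kg.
Tool frame: the origin (TCP) lies at the very end of the fingers, on their centre line; the grasp point (between the pads) lies behind it (robot.tcp_to_grasp is the z of the grasp point in the tool frame, in m); z points along the fingers, y is the line along which they close (so a half turn about z gives the same grasp; the last joint's range is limited). The gripper opens to 95 mm and grips with 3 to 60 N. Pads are 20 mm wide; open, the fingers measure 119 mm over their backs; the gripper's body (75 mm by 180 mm) begins 59 mm behind the grasp point.
Start: joints at [1.035, 0.124, 1.65, -0, 1.367, -0.083], TCP at [0.284, 0.584, 0.176] pointing down, gripper open.
Joint ranges: [-2.61, 2.61], [-1.02, 2.33], [0.03, 2.71], [-1.35, 4.49], [0.32, 2.68], [-2.91, 2.91]. Speed limits (rad/s): [2.57, 2.57, 3.14, 3.14, 3.14, 3.14].

INTERFACE

Orientations are given as a unit quaternion [x, y, z, w].
In Python, from cell import readout, eyes, order, robot gives the robot as it stands. The module is installed in compiled form; this text tells all that it offers.
- The arm moves only by the shell command python3 -m creep 'ROWS' [FORCE]. ROWS is JSON, a list of rows, each a list of 3 entries, a list of its own where there are three numbers: the shift along the tool's x, y, z in m, then the turn about the tool's z in rad, then the finger opening in m, from 0 to 0.0951. A call has exactly 8 rows; each row is the pose to reach, as a shift and turn from the pose commanded when the call began, along the tool's axes at that moment; what a row does not reach only later rows make up. A row lasts 1/10 s, in which the tool goes at most 50 mm and 8.59 degrees, less where a joint would pass 70% of its speed; a pose out of reach is approached as far as the arm can. A call with a gripper value outside its range is refused whole. The fingers move at their own pace and stop on an object; FORCE is the grip in N (left out, the last holds). Time passes only in rows, so rows that repeat a pose let the fingers close, or fill a call up. It gives the time, the measured TCP pose, the force, the opening and the grip force at its end, in the units of the state.
- readout.get_obs(): the state, without advancing time (a new reading comes with each control period).
- eyes.camera(name): name is "side" or "top"; returns the picture (480x640x3 uint8, red, green, blue); there is no depth.
- eyes.camera_info(name): a dict with "mtx" (3x3 intrinsics, pixels), "k1" (the pictures are not rectified: a ray, as slopes to the right and down, at radius r is drawn at 1 + k1 r^2 times it, then the intrinsics apply), "position" and "rotation" of the camera in the world. Camera axes: x right, y down, z forward; pixel columns grow to the right and rows downward; lengths in m; the calibration is good to about 2 mm. A picture is of the moment at which its call begins. camera_info takes no time and is no camera call.
- order.hand_in(): hands the job in; it is judged then, once.
The state is a dict: "time_s": time; "qpos": joint angles; "qd": joint speeds; "effort": joint torques, N m; "tool_pos": TCP position; "tcp_rot": TCP orientation; "ft_force": force on the tool from outside, world axes, zero at the start; "ft_torque": the same for the moment, N m; "gripper_width": finger opening in m; "gripper_force": force on a finger pad.
Only numpy, scipy, OpenCV 4.12 (cv2) and the standard library are available. Lean on these libraries where they do the work, as an engineer would, in place of code of your own. Each camera call takes 0.05 s, during which the arm holds its last target. There are 200 camera calls.

## Working session

There is one attempt and no reset: what is moved stays moved. The work goes in short steps, Python scripts to look and compute and a shell command to move; the robot and the scene stay as the last step left them, time stands still between calls to the robot, and variables do not carry over. Pictures are saved under pics/ and viewed, at most 10 in all, crops included, and the job is handed in when it is done.

```bash
mkdir -p pics
python3 - <<'E'
from cell import readout, eyes, order, robot
import cv2,numpy as np
print(readout.get_obs()); print(robot.tcp_to_grasp)
for n in("top","side"):
    print(n,eyes.camera_info(n)); im=eyes.camera(n); cv2.imwrite(f"pics/{n}0.png",im[:,:,::-1])
E
```

```text
{'time_s': 0.0, 'qpos': array([ 1.03537782e+00,  1.24508379e-01,  1.65167693e+00, -3.22760434e-05,
        1.36753366e+00, -8.25914535e-02]), 'qd': array([ 0.00094439, -0.00060914, -0.00064794,  0.00056366, -0.00113339,
        0.00054554]), 'effort': array([ 1.04698363e-03, -4.17604315e+01, -3.59933066e+01,  7.74926296e-02,
        4.93784202e-02, -2.11836355e-04]), 'tool_pos': array([0.28403271, 0.58383524, 0.17438331]), 'tcp_rot': array([ 2.24480718e-01,  9.74477951e-01, -1.01761019e-03, -3.08264469e-04]), 'ft_force': array([-0.70800684,  0.36761514, -0.78534519]), 'ft_torque': array([-0.00375492,  0.00726059, -0.02925371]), 'gripper_force': 0.0, 'gripper_width': 0.09512834763875022}
-0.0188
top {'mtx': array([[448.26965999,   0.        , 314.61076658],
       [  0.        , 448.26965999, 235.87397684],
       [  0.        ,   0.        ,   1.        ]]), 'k1': -0.01302466888604865, 'position': array([ 3.98071058e-01, -9.43963442e-04,  9.50021079e-01]), 'rotation': array([ 0.71337701, -0.69661395,  0.05389779, -0.0540117 ])}
side {'mtx': array([[607.46106414,   0.        , 312.76819008],
       [  0.        , 607.46106414, 238.78236471],
       [  0.        ,   0.        ,   1.        ]]), 'k1': -0.10021672357739175, 'position': array([ 0.16785728, -0.70805345,  0.64088864]), 'rotation': array([ 0.85661467, -0.20042608,  0.11845233, -0.46044515])}
```

View pics/top0.png

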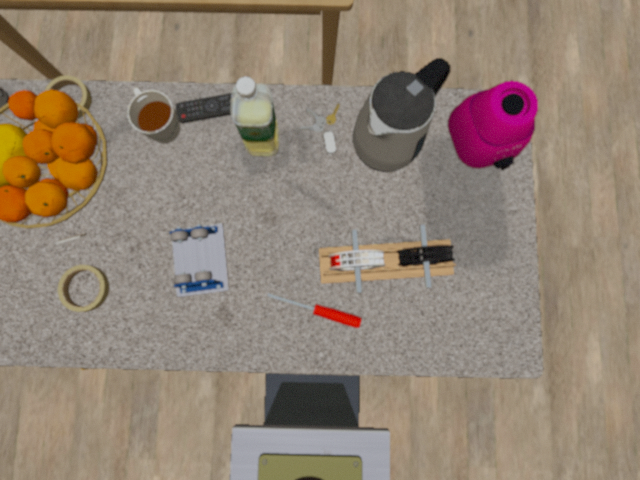

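View pics/side0.png

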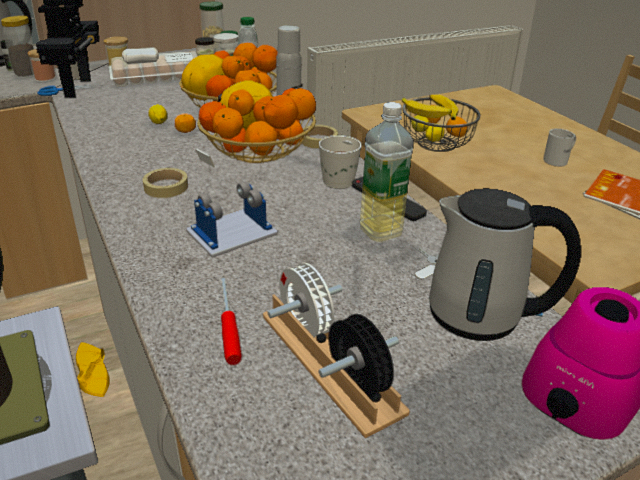

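The white fan is at about (358,260) in the top view, with its shaft running vertically from (355,230) to (360,291) and the red weight on the left. The stand's rollers are near (180,235), (200,232), (185,279) and (204,276). I'll zoom in for exact pixels.

```bash
cat > h.py <<'E'
import numpy as np,cv2
from scipy.spatial.transform import Rotation as R
from cell import readout,eyes
def ray(n,uv):
    c=eyes.camera_info(n);K=c["mtx"];d=np.array([(uv[0]-K[0,2])/K[0,0],(uv[1]-K[1,2])/K[1,1]])
    s=d.copy()
    for _ in range(10): s=d/(1+c["k1"]*(s@s))
    return c["position"],R.from_quat(c["rotation"]).apply([*s,1])
def onz(n,uv,z):
    p,d=ray(n,uv); return p+d*(z-p[2])/d[2]
def proj(n,X):
    c=eyes.camera_info(n);s=R.from_quat(c["rotation"]).inv().apply(np.array(X)-c["position"]);s=s[:2]/s[2]
    s=s*(1+c["k1"]*(s@s));K=c["mtx"];return np.array([K[0,0]*s[0]+K[0,2],K[1,1]*s[1]+K[1,2]])
def tri(a,b):
    (p,d),(q,e)=ray("top",a),ray("side",b)
    t=np.linalg.lstsq(np.c_[d,-e],q-p,rcond=None)[0];x,y=p+d*t[0],q+e*t[1]
    return (x+y)/2,np.linalg.norm(x-y)
E
python3 - <<'E'
import cv2,numpy as np
t=cv2.imread("pics/top0.png");s=cv2.imread("pics/side0.png")
# 390x290 tiles, scaled by 5 / 4
f=lambda im,x,y,w,h:cv2.resize(im[y:y+h,x:x+w],(390,290),interpolation=cv2.INTER_CUBIC)
A=np.hstack([f(t,161,215,78,87-0),f(t,315,222,100,74)])
B=np.hstack([f(s,182,176,104,77),f(s,250,250,130,97)])
def g(t,x0,y0,w,h):pass
cv2.imwrite("pics/z.png",np.vstack([A,B]))
E
```

```text
(no output)
```

View pics/z.png

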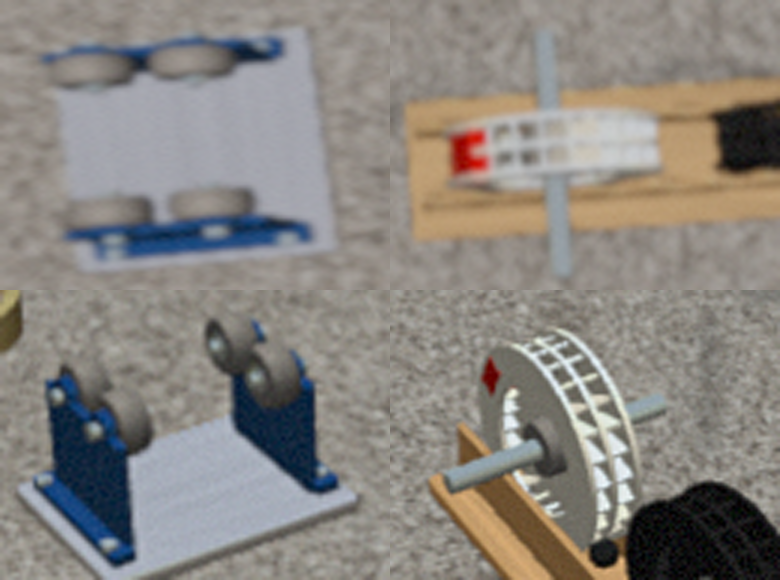

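Run:
```python
from h import *
np.set_printoptions(precision=4,suppress=True)
f=onz("top",(354.2,230.2),.07);n=onz("top",(358.8,291.4),.07)
print("fan z.07",f,n,(f+n)/2,np.linalg.norm(f-n))
a=[tri((354.2,230.2),(339,288.5)),tri((358.8,291.4),(271.7,313.5))];print(a,(a[0][0]+a[1][0])/2)
d=f-n;print("yaw fan",np.degrees(np.arctan2(d[1],d[0])))
P=[((179.4,235.4),(242,190.6)),((199.4,233),(254.5,198.8)),((183,278.6),(204.7,201.8)),((203.4,275.6),(215,211))]
T=[tri(*p) for p in P];print(T);print("tri mean",np.mean([t[0] for t in T],0))
Z=[onz("top",p[0],.08) for p in P];m=np.mean(Z,0);d=Z[0]+Z[1]-Z[2]-Z[3];e=Z[0]+Z[2]-Z[1]-Z[3]
print("seat",m,"yaw",np.degrees(np.arctan2(d[1],d[0])),np.degrees(np.arctan2(e[1],e[0])),np.linalg.norm(d)/2,np.linalg.norm(e)/2)
o=readout.get_obs();Q=R.from_quat(o["tcp_rot"]);M=Q.as_matrix();print(M)
print("tool y yaw",np.degrees(np.arctan2(M[1,1],M[0,1])))
g=a[0][0]*0+(f+n)/2;print("shift to fan above (z .16)",M.T@(np.array([g[0],g[1],.16])-o["tool_pos"]))
```

```text
fan z.07 [ 0.5469 -0.0777  0.07  ] [ 0.4261 -0.0879  0.07  ] [ 0.4865 -0.0828  0.07  ] 0.1212041871843369
[(array([ 0.5458, -0.0772,  0.0707]), np.float64(0.0020648697898030858)), (array([ 0.4269, -0.088 ,  0.0723]), np.float64(0.001926943845970196))] [ 0.4863 -0.0826  0.0715]
yaw fan 4.83769821941638
[(array([0.5249, 0.2693, 0.0735]), np.float64(0.005501032710156881)), (array([0.5325, 0.2293, 0.0737]), np.float64(0.001561991305064014)), (array([0.4422, 0.2549, 0.0759]), np.float64(0.00046464382432903157)), (array([0.4489, 0.2157, 0.0752]), np.float64(0.0007152924243406298))]
tri mean [0.4871 0.2423 0.0746]
seat [0.4875 0.2405 0.08  ] yaw 8.754224709149966 99.05399316448809 0.08484884002080952 0.03961924407829153
[[-0.8992  0.4375 -0.001 ]
 [ 0.4375  0.8992 -0.0016]
 [ 0.0002 -0.0018 -1.    ]]
tool y yaw 64.05757479461558
shift to fan above (z .16) [-0.4737 -0.511   0.0154]
```

```bash
cat > st.py <<'E'
from h import *
import sys
np.set_printoptions(precision=4,suppress=True)
o=readout.get_obs();M=R.from_quat(o["tcp_rot"]).as_matrix();y=np.arctan2(M[1,1],M[0,1])
print(o["time_s"],o["tool_pos"],"yaw",np.degrees(y),"zax",M[:,2],"w",o["gripper_width"],"F",o["ft_force"])
if len(sys.argv)>1:
    g=np.array(eval(sys.argv[1]));print("shift",M.T@(g[:3]-o["tool_pos"]),"turn",y-np.radians(g[3]))
E
python3 -m creep '[[[-0.033,-0.036,-0.02],0.12,0.095],[[-0.066,-0.071,-0.03],0.25,0.095],[[-0.1,-0.107,-0.03],0.38,0.095],[[-0.133,-0.142,-0.03],0.5,0.095],[[-0.166,-0.178,-0.03],0.62,0.095],[[-0.2,-0.214,-0.03],0.75,0.095],[[-0.233,-0.25,-0.03],0.88,0.095],[[-0.266,-0.285,-0.03],1.0,0.095]]' 20
python3 st.py '[0.4865,-0.0828,0.16,4.9]'
```

```text
time_s: 0.9
tool_pos: [0.3987, 0.2099, 0.2053]
tcp_rot: [0.666, 0.746, -0.0, 0.0]
ft_force: [1.2, 0.7, -0.2]
gripper_width: 0.0948
gripper_force: 0.0
0.9 [0.3987 0.2099 0.2053] yaw 6.491331707121549 zax [-0.0001 -0.0001 -1.    ] w 0.09475651101405343 F [ 1.2383  0.7494 -0.1954]
shift [-0.3007  0.0541  0.0453] turn 0.027773977780653103
```

```bash
python3 -m creep '[[[-0.043,0.01,0.0],0.01,0.095],[[-0.086,0.02,0.0],0.02,0.095],[[-0.13,0.03,0.005],0.028,0.095],[[-0.173,0.035,0.01],0.028,0.095],[[-0.216,0.04,0.015],0.028,0.095],[[-0.26,0.047,0.03],0.028,0.095],[[-0.301,0.054,0.045],0.028,0.095],[[-0.301,0.054,0.045],0.028,0.095]]'
python3 st.py '[0.4865,-0.0828,0.096,4.9]'
python3 - <<'E'
from h import *
for n in("top","side"): cv2.imwrite(f"pics/{n}1.png",eyes.camera(n)[:,:,::-1])
s=cv2.imread("pics/side1.png");t=cv2.imread("pics/top1.png")
cv2.imwrite("pics/z1.png",np.hstack([cv2.resize(s[180:380,220:420],(400,400)),cv2.resize(t[180:380,260:460],(400,400))]))
E
```

```text
time_s: 1.7
tool_pos: [0.4868, -0.0842, 0.1576]
tcp_rot: [0.677, 0.736, -0.002, -0.002]
ft_force: [-0.9, 0.3, -0.1]
gripper_width: 0.0952
gripper_force: 0.0
1.7 [ 0.4868 -0.0842  0.1576] yaw 4.842241821728256 zax [-0.0049  0.0002 -1.    ] w 0.09521391064698188 F [-0.908   0.3229 -0.0674]
shift [0.0014 0.0002 0.0616] turn -0.0010080703807957975
```

View pics/z1.png

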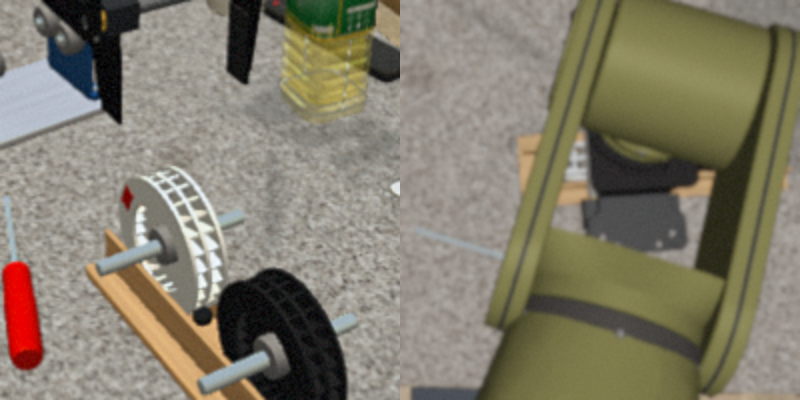

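The left half shows the open fingers with tips at side pixels (280,241) and (342,222), directly above and straddling the white fan, whose top is at (307,264). The right half shows the arm covering the fan from above. Next I descend and grip.

```bash
python3 -m creep '[[[0.001,0,0.02],0,0.095],[[0.001,0,0.04],0,0.095],[[0.001,0,0.052],0,0.095],[[0.001,0,0.06],0,0.095],[[0.001,0,0.06],0,0.07],[[0.001,0,0.06],0,0.05],[[0.001,0,0.06],0,0.04],[[0.001,0,0.06],0,0.036]]' 20
python3 -m creep '[[[0,0,0],0,0.034],[[0,0,0],0,0.03],[[0,0,0],0,0.026],[[0,0,0],0,0.02],[[0,0,0],0,0.015],[[0,0,0],0,0.015],[[0,0,0],0,0.015],[[0,0,0],0,0.015]]' 30
python3 st.py
```

```text
time_s: 2.6
tool_pos: [0.4885, -0.0799, 0.1016]
tcp_rot: [0.675, 0.738, 0.0, 0.001]
ft_force: [1.2, -0.3, -0.1]
gripper_width: 0.0683
gripper_force: 0.0
time_s: 3.4
tool_pos: [0.4879, -0.0797, 0.1006]
tcp_rot: [0.675, 0.738, -0.0, -0.0]
ft_force: [0.3, -1.0, -0.5]
gripper_width: 0.0154
gripper_force: 0.0
3.4 [ 0.4879 -0.0797  0.1006] yaw 5.160283502825666 zax [-0.0001 -0.     -1.    ] w 0.015411046535941145 F [ 0.277  -1.0192 -0.4502]
```

Run:
```python
from h import *
for n in("top","side"): cv2.imwrite(f"pics/{n}2.png",eyes.camera(n)[:,:,::-1])
s=cv2.imread("pics/side2.png");t=cv2.imread("pics/top2.png")
cv2.imwrite("pics/z2.png",np.hstack([cv2.resize(s[180:380,220:420],(400,400)),cv2.resize(t[180:380,260:460],(400,400))]))
```

```text
(no output)
```

View pics/z2.png

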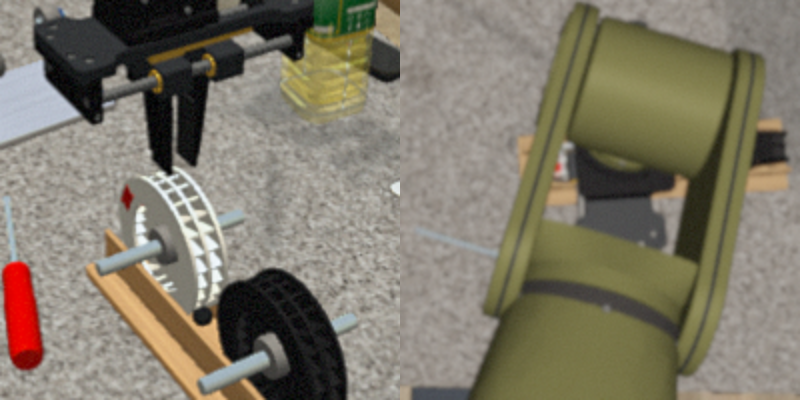

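The fingers closed on nothing. Their tips are at side pixels (305,266) and (313,262), at the level of the fan's top edge, so they are either above it or behind it. I'll compare this with the reported pose.

Run:
```python
from h import *
np.set_printoptions(precision=4,suppress=True)
print("tip now",proj("side",(.4879,-.0797,.1006)),"tip before",proj("side",(.4868,-.0842,.1576)))
c=np.array([.4865,-.0828,.07]);a=np.radians(4.9);u=np.array([np.cos(a),np.sin(a),0]);v=np.array([-u[1],u[0],0])
for s in(-.014,.014):
  for th in (0,-30,30,65): 
    t=np.radians(th);print(s,th,proj("side",c+u*s+.055*(v*np.sin(t)+[0,0,np.cos(t)])))
p,d=ray("side",(309,265))
for y in(-.1,-.08,-.06,-.04,-.02,0,.02): print(p+d*(y-p[1])/d[1])
print(proj("side",(.5458,-.0772,.0707)))
```

```text
tip now [306.6847 283.6291] tip before [307.932  253.2424]
-0.014 0 [298.5828 274.4799]
-0.014 -30 [308.6064 288.8549]
-0.014 30 [288.9427 268.8343]
-0.014 65 [281.6033 274.3729]
0.014 0 [315.2789 268.6192]
0.014 -30 [325.4504 282.6814]
0.014 30 [305.3365 263.2062]
0.014 65 [297.5761 268.8511]
[ 0.4807 -0.1     0.1495]
[ 0.491  -0.08    0.1333]
[ 0.5013 -0.06    0.1171]
[ 0.5116 -0.04    0.101 ]
[ 0.5219 -0.02    0.0848]
[0.5321 0.     0.0687]
[0.5424 0.02   0.0525]
[339.6682 288.3297]
```

The image puts the tips at about z 0.133 where 0.101 is reported. The unobstructed closing agrees with that, and so does the first picture. The reported height is therefore about 32 mm too low, so I'll open, go down in part, and check again.

```bash
python3 -m creep '[[[0,0,0],0,0.03],[[0,0,0],0,0.05],[[0,0,0],0,0.06],[[0,0,0],0,0.06],[[0,0,0],0,0.06],[[0,0,0.008],0,0.06],[[0,0,0.014],0,0.06],[[0,0,0.02],0,0.06]]'
python3 -m creep '[[[0,0,0.0],0,0.06],[[0,0,0],0,0.06],[[0,0,0],0,0.06],[[0,0,0],0,0.06],[[0,0,0],0,0.06],[[0,0,0],0,0.06],[[0,0,0],0,0.06],[[0,0,0],0,0.06]]'
python3 st.py
python3 - <<'E'
from h import *
s=eyes.camera("side")[:,:,::-1];cv2.imwrite("pics/side3.png",s)
cv2.imwrite("pics/z3.png",cv2.resize(s[210:350,240:380],(560,560),interpolation=cv2.INTER_CUBIC))
E
```

```text
time_s: 4.3
tool_pos: [0.4874, -0.0796, 0.0796]
tcp_rot: [0.675, 0.738, -0.0, -0.0]
ft_force: [-0.3, -0.5, -0.2]
gripper_width: 0.0594
gripper_force: 0.0
time_s: 5.1
tool_pos: [0.4879, -0.0797, 0.0807]
tcp_rot: [0.675, 0.738, 0.0, 0.0]
ft_force: [-0.5, -0.2, 0.1]
gripper_width: 0.0602
gripper_force: 0.0
5.1 [ 0.4879 -0.0797  0.0807] yaw 5.158790471167419 zax [ 0.0001 -0.     -1.    ] w 0.06023872730765688 F [-0.4709 -0.1851  0.1158]
```

View pics/z3.png

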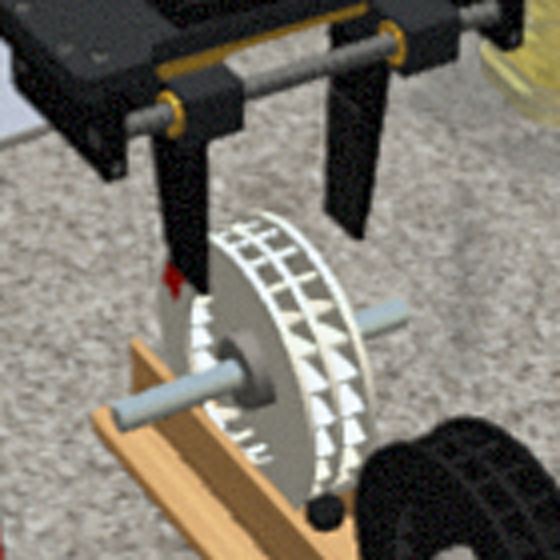

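The near finger's tip is at about side pixel (288,280), in front of the disc's near face. The far tip is at (327,266), behind the disc, so the fan's top is between them, with no force. I go 12 mm lower and close.

```bash
python3 -m creep '[[[0,0,0.006],0,0.06],[[0,0,0.012],0,0.06],[[0,0,0.012],0,0.05],[[0,0,0.012],0,0.04],[[0,0,0.012],0,0.034],[[0,0,0.012],0,0.03],[[0,0,0.012],0,0.026],[[0,0,0.012],0,0.02]]' 30
python3 -m creep '[[[0,0,0],0,0.02],[[0,0,0],0,0.02],[[0,0,0],0,0.02],[[0,0,0],0,0.02],[[0,0,0],0,0.02],[[0,0,0],0,0.02],[[0,0,-0.003],0,0.02],[[0,0,-0.006],0,0.02]]' 30
```

```text
time_s: 5.95
tool_pos: [0.4877, -0.0798, 0.0688]
tcp_rot: [0.675, 0.738, -0.0, -0.0]
ft_force: [-0.9, 0.2, 1.5]
gripper_width: 0.0279
gripper_force: 29.9
time_s: 6.75
tool_pos: [0.487, -0.0793, 0.0733]
tcp_rot: [0.675, 0.738, -0.0, -0.001]
ft_force: [0.1, -0.1, -5.9]
gripper_width: 0.0279
gripper_force: 29.8
```

Gripped at 27.9 mm and carrying the weight. I lift it clear.

```bash
python3 -m creep '[[[0,0,-0.012],0,0.02],[[0,0,-0.028],0,0.02],[[0,0,-0.046],0,0.02],[[0,0,-0.066],0,0.02],[[0,0,-0.086],0,0.02],[[0,0,-0.104],0,0.02],[[0,0,-0.116],0,0.02],[[0,0,-0.12],0,0.02]]' 30
python3 st.py
python3 - <<'E'
from h import *
s=eyes.camera("side")[:,:,::-1];cv2.imwrite("pics/side4.png",s)
cv2.imwrite("pics/z4.png",cv2.resize(s[140:340,240:440],(600,600),interpolation=cv2.INTER_CUBIC))
E
```

```text
time_s: 7.55
tool_pos: [0.4887, -0.0799, 0.1966]
tcp_rot: [0.675, 0.738, 0.001, 0.001]
ft_force: [0.4, -1.1, -5.1]
gripper_width: 0.0277
gripper_force: 29.8
7.55 [ 0.4887 -0.0799  0.1966] yaw 5.158105976401247 zax [ 0.003  -0.0007 -1.    ] w 0.027730367428434648 F [ 0.4258 -1.0529 -5.1243]
```

View pics/z4.png

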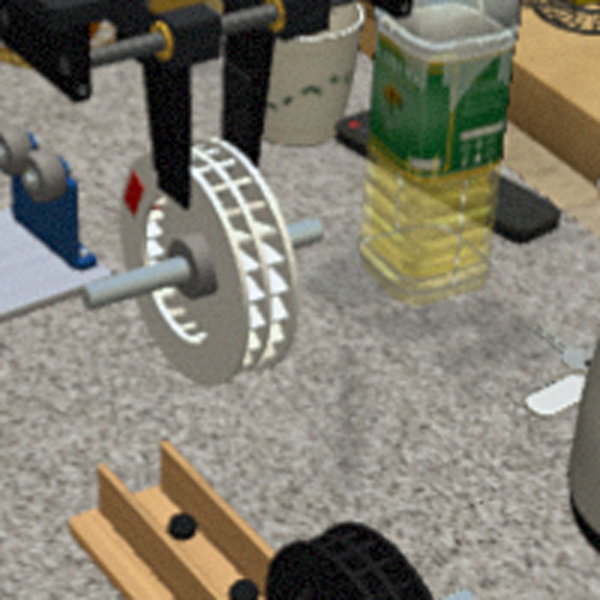

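The fan hangs level in the gripper, clear of the rack, with shaft ends at side pixels (271,238) and (345,217). The red weight is on the +y side at (284,204), and the black fan has not moved. I carry it over the stand.

```bash
python3 st.py '[0.4885,0.244,0.196,9.0]'
python3 - <<'E'
from h import *
p,d=ray("side",(271,238));q,e=ray("side",(345.3,217))
for y in(-.085,-.08):print(p+d*(y-.005-p[1])/d[1],q+e*(y+.005-q[1])/e[1])
E
```

```text
7.6 [ 0.4885 -0.0799  0.1962] yaw 5.160739571079222 zax [ 0.0023 -0.0006 -1.    ] w 0.028045634212831003 F [-0.5041 -1.2791 -3.6147]
shift [0.3225 0.0291 0.0001] turn -0.0670077353261973
[ 0.42884642 -0.09        0.2027246 ] [ 0.54702776 -0.08        0.19911542]
[ 0.4309578  -0.085       0.19917989] [ 0.55004638 -0.075       0.19559842]
```

```bash
python3 -m creep '[[[0.01,0.001,0],-0.01,0.02],[[0.035,0.003,0],-0.02,0.02],[[0.065,0.006,0],-0.03,0.02],[[0.1,0.009,0],-0.04,0.02],[[0.135,0.012,0],-0.05,0.02],[[0.17,0.015,0],-0.067,0.02],[[0.205,0.018,0],-0.067,0.02],[[0.24,0.022,0],-0.067,0.02]]' 30
python3 -m creep '[[[0.03,0.003,0],0,0.02],[[0.053,0.005,0],0,0.02],[[0.07,0.006,0],0,0.02],[[0.079,0.007,0],0,0.02],[[0.0825,0.007,0],0,0.02],[[0.0825,0.007,0],0,0.02],[[0.0825,0.007,0.015],0,0.02],[[0.0825,0.007,0.03],0,0.02]]'
python3 -m creep '[[[0,0,0.01],0,0.02],[[0,0,0.02],0,0.02],[[0,0,0.03],0,0.02],[[0,0,0.037],0,0.02],[[0,0,0.04],0,0.02],[[0,0,0.04],0,0.02],[[0,0,0.04],0,0.02],[[0,0,0.04],0,0.02]]'
python3 st.py '[0.4885,0.244,0.0865,9.0]'
python3 - <<'E'
from h import *
for n in("top","side"): cv2.imwrite(f"pics/{n}5.png",eyes.camera(n)[:,:,::-1])
s=cv2.imread("pics/side5.png");t=cv2.imread("pics/top5.png")
cv2.imwrite("pics/z5.png",np.hstack([cv2.resize(s[140:260,170:290],(480,480),interpolation=cv2.INTER_CUBIC),cv2.resize(t[200:320,140:220],(320,480),interpolation=cv2.INTER_CUBIC)]))
E
```

```text
time_s: 8.4
tool_pos: [0.4867, 0.1632, 0.193]
tcp_rot: [0.649, 0.761, -0.001, -0.001]
ft_force: [0.3, 0.1, -4.8]
gripper_width: 0.028
gripper_force: 29.9
time_s: 9.2
tool_pos: [0.4825, 0.2432, 0.1638]
tcp_rot: [0.65, 0.76, 0.0, 0.0]
ft_force: [-0.1, 0.2, -5.0]
gripper_width: 0.0282
gripper_force: 29.9
time_s: 10.0
tool_pos: [0.4827, 0.2441, 0.1255]
tcp_rot: [0.649, 0.76, 0.001, 0.0]
ft_force: [-0.5, -0.0, -5.9]
gripper_width: 0.028
gripper_force: 29.9
10.0 [0.4827 0.2441 0.1255] yaw 8.998572540039952 zax [ 0.0013  0.0005 -1.    ] w 0.027955455285846927 F [-0.538  -0.0222 -5.9068]
shift [-0.001   0.0056  0.039 ] turn -2.4913876243232158e-05
```

View pics/z5.png

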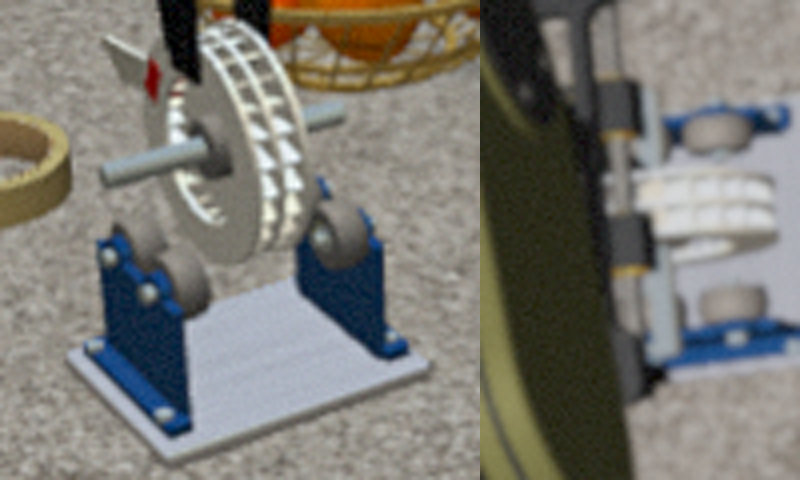

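The wheel hangs above the stand. Shaft ends are at side pixels (197,183) and (255,168), and at top pixels (185.5,289.5) and (183,221).

Run:
```python
from h import *
a=tri((183,221.3),(255,168));b=tri((185.5,289.5),(196.8,183.2));print(a,b,(a[0]+b[0])/2)
d=a[0]-b[0];print(np.degrees(np.arctan2(d[1],d[0])),np.linalg.norm(d))
for z in(.125,.13):print(sum(onz("top",u,z) for u in((183,221.3),(185.5,289.5)))/2)
```

```text
(array([0.5442879 , 0.24751168, 0.12793546]), np.float64(0.004142687652935924)) (array([0.42197136, 0.23233396, 0.13053504]), np.float64(0.004086528376847231)) [0.48312963 0.23992282 0.12923525]
7.0734241726066385 0.12328202197963622
[0.48348206 0.24114871 0.125     ]
[0.48296443 0.23968152 0.13      ]
```

```bash
python3 -m creep '[[[0.0005,0.003,0.006],0.01,0.02],[[0.001,0.005,0.014],0.02,0.02],[[0.001,0.005,0.022],0.02,0.02],[[0.001,0.005,0.028],0.02,0.02],[[0.001,0.005,0.032],0.02,0.02],[[0.001,0.005,0.035],0.02,0.02],[[0.001,0.005,0.036],0.02,0.02],[[0.001,0.005,0.036],0.02,0.02]]' 30
python3 -m creep '[[[0,0,0.0005],0,0.02],[[0,0,0.001],0,0.02],[[0,0,0.0015],0,0.02],[[0,0,0.002],0,0.02],[[0,0,0.0025],0,0.02],[[0,0,0.003],0,0.02],[[0,0,0.003],0,0.02],[[0,0,0.003],0,0.02]]'
```

```text
time_s: 10.9
tool_pos: [0.4871, 0.2456, 0.0887]
tcp_rot: [0.657, 0.754, 0.0, 0.0]
ft_force: [0.4, 0.9, -5.4]
gripper_width: 0.0279
gripper_force: 29.9
time_s: 11.7
tool_pos: [0.487, 0.2456, 0.0856]
tcp_rot: [0.657, 0.754, -0.0, -0.0]
ft_force: [-0.3, -0.0, -5.3]
gripper_width: 0.0277
gripper_force: 29.9
```

```bash
python3 -m creep '[[[0,0,0.0005],-0.01,0.02],[[0,0,0.001],-0.02,0.02],[[0,0,0.0015],-0.02,0.02],[[0,0,0.002],-0.02,0.02],[[0,0,0.002],-0.02,0.02],[[0,0,0.002],-0.02,0.02],[[0,0,0.002],-0.02,0.02],[[0,0,0.002],-0.02,0.02]]'
```

```text
time_s: 12.5
tool_pos: [0.4871, 0.2456, 0.0838]
tcp_rot: [0.649, 0.76, 0.0, 0.0]
ft_force: [-0.9, -0.5, -2.4]
gripper_width: 0.0275
gripper_force: 29.9
```

Contact is starting: the load dropped from 5.3 to 2.4 N. I go down a little more.

```bash
python3 -m creep '[[[0,0,0.0003],0,0.02],[[0,0,0.0006],0,0.02],[[0,0,0.001],0,0.02],[[0,0,0.001],0,0.02],[[0,0,0.001],0,0.02],[[0,0,0.001],0,0.02],[[0,0,0.001],0,0.02],[[0,0,0.001],0,0.02]]'
```

```text
time_s: 13.3
tool_pos: [0.487, 0.2457, 0.083]
tcp_rot: [0.649, 0.76, 0.0, -0.0]
ft_force: [-5.2, -1.9, 4.5]
gripper_width: 0.0274
gripper_force: 29.9
```

Seated at the expected height. I release gently, then rise.

```bash
python3 -m creep '[[[0,0,-0.0005],0,0.027],[[0,0,-0.0008],0,0.027],[[0,0,-0.0008],0,0.028],[[0,0,-0.0008],0,0.03],[[0,0,-0.0008],0,0.036],[[0,0,-0.0008],0,0.045],[[0,0,-0.0008],0,0.06],[[0,0,-0.0008],0,0.06]]' 5
python3 -m creep '[[[0,0,0],0,0.06],[[0,0,0],0,0.06],[[0,0,-0.01],0,0.06],[[0,0,-0.025],0,0.06],[[0,0,-0.05],0,0.06],[[0,0,-0.08],0,0.06],[[0,0,-0.11],0,0.06],[[0,0,-0.12],0,0.06]]'
python3 -m creep '[[[0.01,0,0],0,0.06],[[0.03,0,0],0,0.06],[[0.06,0,0],0,0.06],[[0.09,0,0],0,0.06],[[0.12,0,0],0,0.06],[[0.14,0,0],0,0.06],[[0.15,0,0],0,0.06],[[0.15,0,0],0,0.06]]'
for i in 1 2 3 4 5 6; do python3 -m creep '[[[0,0,0],0,0.06],[[0,0,0],0,0.06],[[0,0,0],0,0.06],[[0,0,0],0,0.06],[[0,0,0],0,0.06],[[0,0,0],0,0.06],[[0,0,0],0,0.06],[[0,0,0],0,0.06]]' | head -1; done
python3 - <<'E'
from h import *
for n in("top","side"): cv2.imwrite(f"pics/{n}6.png",eyes.camera(n)[:,:,::-1])
s=cv2.imread("pics/side6.png");t=cv2.imread("pics/top6.png")
cv2.imwrite("pics/z6.png",np.hstack([cv2.resize(s[140:260,170:290],(480,480),interpolation=cv2.INTER_CUBIC),cv2.resize(t[200:320,150:230],(320,480),interpolation=cv2.INTER_CUBIC)]))
E
```

```text
time_s: 14.1
tool_pos: [0.4873, 0.2456, 0.0836]
tcp_rot: [0.65, 0.76, 0.0, 0.0]
ft_force: [0.2, -0.0, 0.5]
gripper_width: 0.055
gripper_force: 0.0
time_s: 14.9
tool_pos: [0.4892, 0.2465, 0.2093]
tcp_rot: [0.649, 0.76, 0.004, 0.002]
ft_force: [-0.2, 0.2, 0.3]
gripper_width: 0.0599
gripper_force: 0.0
time_s: 15.7
tool_pos: [0.4624, 0.3945, 0.2017]
tcp_rot: [0.649, 0.761, -0.001, -0.0]
ft_force: [0.4, -0.1, -0.2]
gripper_width: 0.0603
gripper_force: 0.0
time_s: 16.5
time_s: 17.3
time_s: 18.1
time_s: 18.9
time_s: 19.7
time_s: 20.5
```

View pics/z6.png

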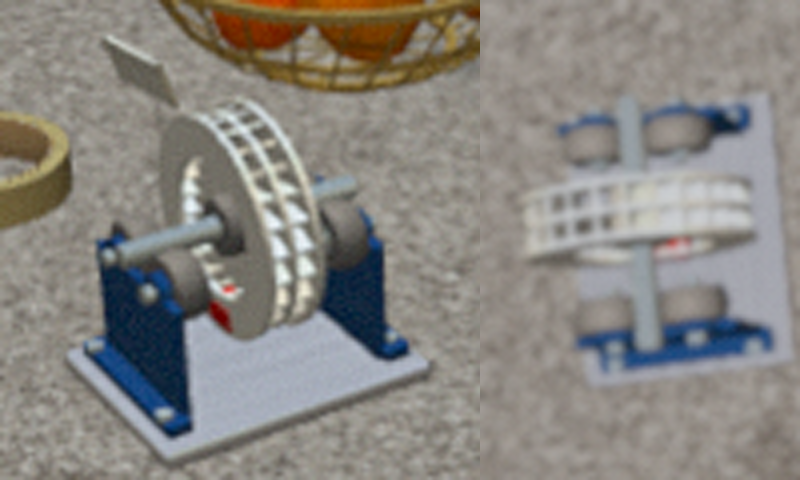

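The shaft lies in the dips of both roller pairs, the wheel is between them, and the red weight is at the bottom, at side pixel (225,219). I check its angle and that it is still.

```bash
cat > red.py <<'E'
from h import *
s=eyes.camera("side").astype(int)[200:232,205:245]
m=(s[:,:,0]>110)&(s[:,:,1]<70)&(s[:,:,2]<70);v,u=np.nonzero(m)
print(readout.get_obs()["time_s"],m.sum(),u.mean()+205,v.mean()+200)
E
python3 red.py
python3 - <<'E'
from h import *
c=np.array([.4873,.2405,.085]);a=np.radians(9);u=np.array([np.cos(a),np.sin(a),0]);v=np.array([-u[1],u[0],0])
for th in(-20,0,20):
  t=np.radians(th);print(th,proj("side",c-.014*u+.046*(v*np.sin(t)-[0,0,np.cos(t)])))
E
python3 -m creep '[[[0,0,0],0,0.06],[[0,0,0],0,0.06],[[0,0,0],0,0.06],[[0,0,0],0,0.06],[[0,0,0],0,0.06],[[0,0,0],0,0.06],[[0,0,0],0,0.06],[[0,0,0],0,0.06]]' | head -1; python3 red.py
python3 -m creep '[[[0,0,0],0,0.06],[[0,0,0],0,0.06],[[0,0,0],0,0.06],[[0,0,0],0,0.06],[[0,0,0],0,0.06],[[0,0,0],0,0.06],[[0,0,0],0,0.06],[[0,0,0],0,0.06]]' | head -1; python3 red.py
```

```text
20.65 4 224.5 216.5
-20 [228.8532896  221.47732188]
0 [224.86312165 219.12987595]
20 [220.77487539 214.34948981]
time_s: 21.45
21.5 4 224.5 216.5
time_s: 22.3
22.35 4 224.5 216.5
```

```bash
python3 -c "from cell import order;print(order.hand_in())"
```

```text
the job is handed in; nothing more can be done
None
```

The white fan rests on the roller stand with both shaft ends on the rollers and hangs still with the red weight at the bottom; the black fan was left alone, and I handed the job in at about 22 s.

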